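# Lock the capping turntable and unscrew the jar's tight cap

## Task

Lift the steel lock pin up and off its peg, drop it fully home in the hole of the block beside the turntable and let go of it, so that the turntable is braced. Then take the jar's black cap, unscrew it anticlockwise (the turntable turns a little until its arm meets the pin, then the tight cap turns about a sixth of a turn on the jar) and stop when its lugs come free. Lift it straight off and finish while still holding it level, a few centimetres or less clear above the jar's mouth, with the pin still in its hole and the dropper bottle and the spray vial that stand in between neither shifted nor knocked over.

Things in the scene. Friction and masses are not known exactly. Their poses are not given: they have to be found in the camera images.
- pin_grip (a point): Centre of the grip tab (30 mm wide along y, 10 thick along x, 20 high) on top of the loose steel lock pin, 90 g, z up. At the start the pin hangs upright by its eye, the peg passing through along its x. Below the tab: the eye, 18 mm wide, 26 high inside, 30 wide outside; a stem 12 mm thick, 12 high; a collar 26 mm wide.
- pin_foot (a point): Centre of the lower end of the lock pin, 87 mm below pin_grip: the end of its round, tapered shank, 12 mm in diameter and 28 mm long up to the collar. With the pin fully home it lies 28 mm below the hole's mouth.
- peg_end (a point): Upturned free end of the level peg (8 mm thick, 118 mm above the table, 65 mm long, end turned up 6 mm) on the fixed pin stand. From the stand's post (12 mm thick, 126 mm high) it points to the stand's -x, towards the robot. The pin hangs 20 to 32 mm from this end. Lifted 10 to 12 mm, it can be drawn off along -x, which is also the pin's own -x.
- lock_hole (a point): Centre of the mouth of the vertical round through hole, 17 mm in diameter, in the aluminium block (44x44 mm, top 32 mm above the table) beside the turntable. The pin's collar comes to rest on the block; any yaw will do. Its +y axis points to the turntable's axis, 90 mm away. Nothing stands over the hole while the turntable is near angle 0.
- cap_center (a point): Centre (half-way up) of the jar's round black ribbed cap: 48 mm in diameter, 22 mm high, 40 g, loose but held by three inner lugs under three ledges of the jar's neck. At least 9 mm are clear under its edge. z points up along its axis; it opens anticlockwise seen from above.
- jar_mouth (a point): Centre of the top of the jar's mouth (126 mm above the table), on the turntable's axis. The amber jar, 56 mm in diameter, is clamped in the turntable and cannot be lifted out. With the cap on, cap_center lies 6.5 mm below this point; the cap is wholly off when cap_center is more than 11 mm above it.
- turntable (a joint): Angle of the turntable that carries the jar, rad, 0 at the start, positive anticlockwise from above. It spins nearly freely (0.02 N m). Its steel stop arm (8 mm thick, 103 mm long from the axis, 39 to 47 mm above the table) stands 0.32 rad clockwise of the hole at 0 and meets the stem of the seated pin at about 0.18 to 0.27 rad.
- stopper (a joint): Angle by which the tight stopper in the jar's mouth, with the cap keyed to it (about 0.1 rad of play), has been turned on the jar, rad, 0 (tight) at the start, positive anticlockwise. It takes 0.25 N m. The cap lifts off between about 0.8 and 1.3 rad (best 1.05); outside that its lugs are caught under ledges. The stopper stays in the jar.
- bottle: Bystander: amber bottle with a black dropper, 39x39x102 mm, origin under its centre.
- atomiser: Bystander: thin clear spray vial with a black top, 18 mm in diameter, 80 mm high, origin under its centre.
- pin: The lock pin as a whole; its origin is pin_foot, its axes those of pin_grip.
- cap: The cap as a whole; its origin lies 11 mm below cap_center, at the centre of its lower edge.
- stand: The fixed capping stand that carries turntable, jar and hole block: round foot 116 mm in diameter; its origin lies on the table on the turntable's axis.
Things that resemble listed ones, but are neither listed nor needed, are in the scene too. What is shaped like the pin but blue or purple is not meant.

How it is judged:
By the outcome, as a careful person would: the job done as asked, in the order asked, and still so for the second after the job is handed in, while the arm keeps its last pose, push and grip.
It also fails if it takes over 61 s, if anything falls off the work surface, if the arm or the gripper's body presses on something with over 40 N, if the wrist force passes 120 N, or if a joint passes its speed limit or range.

## Robot

A 6-joint arm with a two-finger parallel gripper is mounted at the origin on the work surface; the furniture and walls round the work are solid. World frame = base frame: x ahead of the robot, y to its left, z up, the work surface at z = 0. Lengths are in m, angles in rad, forces in N, time in s.
With the tool pointing down it reaches from about 0.35 to 0.775 m from the base axis. Payload 7.3 kg.
Tool frame: the origin (TCP) lies at the very end of the fingers, on their centre line; the grasp point (between the pads) lies 19 mm behind it; z points along the fingers, y is the line along which they close (so a half turn about z gives the same grasp; the last joint's range is limited). The gripper opens to 92 mm and grips with 3 to 60 N. Pads are 19 mm wide; open, the fingers measure 130 mm over their backs; the gripper's body (75 mm by 190 mm) begins 47 mm behind the grasp point.
Start: joints at [-1.417, 0.342, 1.524, -0, 1.275, -0.146], TCP at [0.155, -0.502, 0.227] pointing down, gripper open.
Joint ranges: [-2.53, 2.53], [-0.77, 2.02], [0.04, 2.7], [-1, 4.14], [0.28, 2.66], [-3.11, 3.11]. Speed limits (rad/s): [2.57, 2.57, 3.14, 3.14, 3.14, 3.14].

## Interface

Orientations are given as [roll, pitch, yaw] about the fixed x, y, z axes, in that order (R = Rz(yaw) Ry(pitch) Rx(roll)).
In Python, from cell import * gives the robot as it stands.
- The arm moves only by the tool step_arm, never from a script. Its argument "commands" is a list of rows, each a list of 7 numbers: the opening, from 0 (shut) to 1 (fully open), then the shift along the world's x, y, z in cm, then the turn, a rotation vector about the world's x, y, z in rad. A call has 1 to 5 rows; each row is the pose to reach, as a shift and turn from the pose commanded when the call began; what a row does not reach only later rows make up. A row lasts 1/12 s, in which the tool goes at most 41.7 mm and 7.16 degrees, less where a joint would pass 70% of its speed; a pose out of reach is approached as far as the arm can. A call with a gripper value outside its range is refused whole. The fingers move at their own pace and stop on an object; "grip_force" is the grip in N (left out, the last holds). Time passes only in rows, so rows that repeat a pose let the fingers close. It gives the time, the measured TCP pose, the force, the opening and the grip force at its end, in the units of the state.
- observe(): the state, without advancing time (a new reading comes with each control period).
- read_camera(name): name is "scene" or "top" or "wrist"; returns the picture (480x640x3 uint8, red, green, blue); there is no depth.
- camera_model(name): a dict with "vfov" (degrees; the focal length in pixels is half the picture's height over the tangent of half this angle, whatever the lens; pixels are square), "cx", "cy" (the principal point, pixels), "world_to_cam" (4x4, takes a point from world to camera coordinates). Camera axes: x right, y up, looking along -z (the intrinsics and any distortion apply to the point x, -y, -z); pixel columns grow to the right and rows downward; lengths in m; the calibration is good to about 2 mm. A picture is of the moment at which its call begins: read the wrist's pose just before it. camera_model takes no time and is no camera call; for the wrist camera it gives the pose at the moment of the call.
- hand_in(): hands the job in; it is judged then, once.
The state is a dict: "time": time; "qpos": joint angles; "qvel": joint speeds; "joint_efforts": joint torques, N m; "tool_pos": TCP position; "tool_rot": TCP orientation; "contact_force": force on the tool from outside, world axes, zero at the start; "torque": the same for the moment, N m; "opening": finger opening in m; "grip_force": force on a finger pad.
Only numpy, scipy, OpenCV 4.12 (cv2) and the standard library are available. Lean on these libraries where they do the work, as an engineer would, in place of code of your own. Each camera call takes 0.05 s, during which the arm holds its last target. There are 200 camera calls.

## Working session

There is one attempt and no reset: what is moved stays moved. The work goes in short steps, Python scripts to look and compute and a tool call to move; the robot and the scene stay as the last step left them, time stands still between calls to the robot, and variables do not carry over. Pictures are saved under pics/ and viewed, at most 10 in all, crops included, and the job is handed in when it is done.

Besides the shell and the picture viewer there is one more tool, called as name(argument=value, ...) on one line, values as JSON. step_arm: Moves the arm, as the interface text tells. Its arguments: {"type":"object","properties":{"commands":{"type":"array"},"grip_force":{"type":"number"}},"required":["commands"]}

```bash
ls; mkdir -p pics; cat > h.py <<'E'
from cell import *
import numpy as np, cv2
def snap(n,f):
    m=camera_model(n); im=np.array(read_camera(n)); cv2.imwrite('pics/'+f,im[:,:,::-1]); return im,m
E
python3 - <<'E'
from h import *
for n in ("scene","top","wrist"):
    im,m=snap(n,n+"0.png"); print(n,{k:(np.round(v,4).tolist() if k=="world_to_cam" else v) for k,v in m.items()})
print(observe())
a=cv2.imread('pics/scene0.png');b=cv2.imread('pics/top0.png')
E
```

```text
pics
scene {'vfov': 49.10428273526605, 'cx': 323.4271881139318, 'cy': 244.95007451414378, 'world_to_cam': [[0.9122, -0.4095, 0.0166, -0.4282], [0.1798, 0.4361, 0.8818, -0.165], [-0.3683, -0.8013, 0.4714, -1.0553], [0.0, 0.0, 0.0, 1.0]]}
top {'vfov': 50.10777267523942, 'cx': 326.32566928821694, 'cy': 241.0236207861023, 'world_to_cam': [[-0.0165, -0.9997, -0.0189, -0.0088], [0.995, -0.0183, 0.0981, -0.4718], [-0.0984, -0.0172, 0.995, -1.1721], [0.0, 0.0, 0.0, 1.0]]}
wrist {'vfov': 71.7575433401293, 'cx': 315.7367145543253, 'cy': 243.47769596969667, 'world_to_cam': [[0.2953, -0.9554, -0.0016, -0.5239], [0.9254, 0.2865, -0.2482, 0.0313], [0.2376, 0.0718, 0.9687, -0.39], [0.0, 0.0, 0.0, 1.0]]}
{'time': 0.15, 'qpos': array([-1.41697417e+00,  3.42584290e-01,  1.52477575e+00, -2.72937484e-05,
        1.27542492e+00, -1.45986542e-01]), 'qvel': array([ 0.000872  , -0.00298964, -0.00258874,  0.00013544, -0.0004017 ,
       -0.00064312]), 'joint_efforts': array([ 1.39167816e-03, -4.31471336e+01, -2.44353873e+01,  7.17516197e-02,
        5.37370483e-02, -7.43621194e-05]), 'tool_pos': array([ 0.15502501, -0.50127106,  0.22620103]), 'tool_rot': array([-3.14040923e+00, -1.47618517e-04,  2.99816573e-01]), 'contact_force': array([-0.86565594,  0.04219084, -0.15008146]), 'torque': array([0.02095526, 0.02801116, 0.06429659]), 'grip_force': 0.0, 'opening': 0.09161282142839747}
```

View pics/scene0.png

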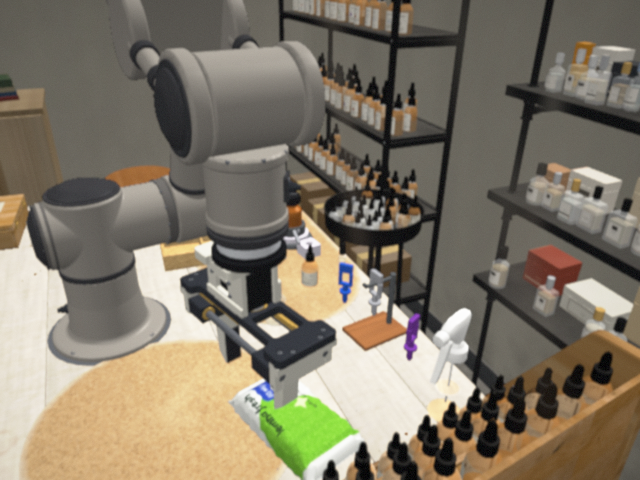

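View pics/top0.png

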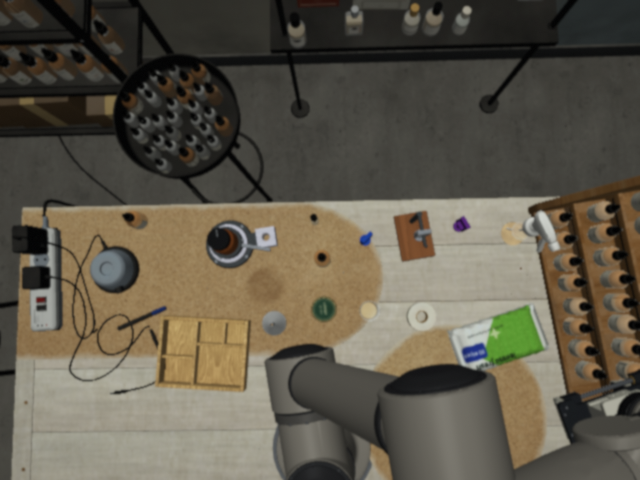

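```bash
cat >> h.py <<'E'
def f_(m): return 240/np.tan(np.radians(m['vfov']/2))
def ray(m,u,v):
    T=np.array(m['world_to_cam']);R=T[:3,:3];c=-R.T@T[:3,3]
    d=R.T@np.array([(u-m['cx'])/f_(m),-(v-m['cy'])/f_(m),-1.]); return c,d
def onz(m,u,v,z):
    c,d=ray(m,u,v); return c+d*(z-c[2])/d[2]
def proj(m,p):
    T=np.array(m['world_to_cam']); q=T[:3,:3]@np.array(p)+T[:3,3]
    return np.array([m['cx']+f_(m)*q[0]/-q[2], m['cy']-f_(m)*q[1]/-q[2]])
def tri(obs):
    A=np.zeros((3,3));b=np.zeros(3)
    for m,u,v in obs:
        c,d=ray(m,u,v);d/=np.linalg.norm(d);P=np.eye(3)-np.outer(d,d);A+=P;b+=P@c
    return np.linalg.solve(A,b)
E
python3 - <<'E'
from h import *
m=camera_model('top');s=camera_model('scene')
for n,u,v,z in (('pin',421,235,.135),('cap',219,237,.13),('hole',265,237,.032),('vial',314,217,.08),('bottle',322,258,.1),('blue',366,239,.1),('purple',461,224,.1)):
    p=onz(m,u,v,z);print(n,p.round(3),proj(s,p).round())
t=cv2.imread('pics/top0.png');c=cv2.imread('pics/scene0.png')
a=cv2.resize(t[190:290,390:490],(400,400),interpolation=3)
b=cv2.resize(t[190:290,190:290],(400,400),interpolation=3)
d=cv2.resize(c[240:370,330:460],(400,400),interpolation=3)
e=cv2.resize(c[170:280,260:370],(400,400),interpolation=3)
cv2.imwrite('pics/c1.png',cv2.resize(np.vstack([np.hstack([a,b]),np.hstack([d,e])]),(600,600)))
E
```

```text
pin [ 0.47  -0.218  0.135] [372. 275.]
cap [0.474 0.209 0.13 ] [292. 195.]
hole [0.483 0.125 0.032] [308. 243.]
vial [0.52  0.009 0.08 ] [343. 244.]
bottle [ 0.427 -0.008  0.1  ] [308. 247.]
blue [ 0.467 -0.105  0.1  ] [344. 263.]
purple [ 0.496 -0.312  0.1  ] [409. 314.]
```

View pics/c1.png

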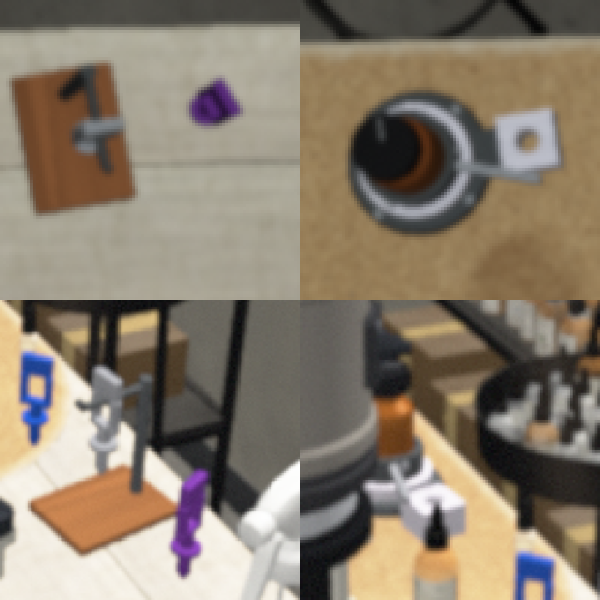

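```bash
python3 - <<'E'
from h import *
w=camera_model('wrist');m=camera_model('top');s=camera_model('scene')
T=w['world_to_cam'];c=-T[:3,:3].T@T[:3,3];o=observe();d=c-o['tool_pos'];y=o['tool_rot'][2]
print('cam rel tool, along tool x,y,z(up)',d@[np.cos(y),np.sin(y),0],d@[np.sin(y),-np.cos(y),0],d[2])
print('tray',tri([(m,178,118),(s,375,205)]).round(2))
# peg: root & end in top crop c1 (scale 3)
for n,u,v,z in (('pegend',390+107/3,190+172/3,.121),('pegroot',390+90/3,190+72/3,.122),('stemeye',390+80/3,190+140/3,.135)): print(n,onz(m,u,v,z).round(4))
print('pin tri',tri([(m,422,235),(s,330+105*130/300,240+75*130/300)]).round(4))
E
```

```text
cam rel tool, along tool x,y,z(up) 0.06642105877936386 -0.00011407517404476896 0.15856358144685312
tray [ 0.79  0.34 -0.  ]
pegend [ 0.4445 -0.2297  0.121 ]
pegroot [ 0.5162 -0.22    0.122 ]
stemeye [ 0.4662 -0.2092  0.135 ]
pin tri [ 0.4716 -0.2208  0.1412]
```

step_arm(commands=[[1, 3, 2.8, 0.6, 0, 0, -0.05], [1, 6, 5.6, 1.2, 0, 0, -0.1], [1, 9, 8.4, 1.8, 0, 0, -0.15], [1, 12, 11.2, 2.4, 0, 0, -0.2], [1, 15, 14, 2.4, 0, 0, -0.2]])

```text
time: 0.57
tool_pos: [0.3063, -0.3605, 0.2517]
tool_rot: [3.14, -0.001, 0.096]
contact_force: [0.4, -1.1, 0.9]
opening: 0.092
grip_force: 0.0
```

step_arm(commands=[[0.65, 3, 2.8, 0, 0, 0, 0], [0.65, 6, 5.6, 0, 0, 0, 0], [0.65, 9, 8.4, 0, 0, 0, 0], [0.65, 12, 11.2, 0, 0, 0, 0], [0.65, 15, 14, 0, 0, 0, 0]])

```text
time: 0.98
tool_pos: [0.4562, -0.2198, 0.2507]
tool_rot: [3.142, 0.0, 0.1]
contact_force: [0.9, -1.2, 0.1]
opening: 0.0634
grip_force: 0.0
```

step_arm(commands=[[0.65, 0, 0, 0, 0, 0, 0], [0.65, 0, 0, 0, 0, 0, 0]])

```text
time: 1.15
tool_pos: [0.4561, -0.2198, 0.2503]
tool_rot: [-3.141, 0.001, 0.104]
contact_force: [-0.6, -0.6, -0.4]
opening: 0.0601
grip_force: 0.0
```

```bash
python3 - <<'E'
from h import *
o=observe();im,m=snap('wrist','w1.png');print(o['time'],o['tool_pos'],o['tool_rot'],o['qpos'].round(3),o['opening'])
print(np.round(m['world_to_cam'],4).tolist(), proj(m,[.4716,-.2208,.138]))
E
```

```text
1.15 [ 0.45606166 -0.21981246  0.25026451] [-3.14119734e+00  8.06571211e-04  1.04225301e-01] [-0.6    0.29   1.533 -0.     1.32   0.866] 0.06009277221641706
[[0.1041, -0.9946, -0.0005, -0.2656], [0.9632, 0.1009, -0.2492, -0.3797], [0.2479, 0.0255, 0.9685, -0.5199], [0.0, 0.0, 0.0, 1.0]] [319.41034019 221.86728409]
```

View pics/w1.png

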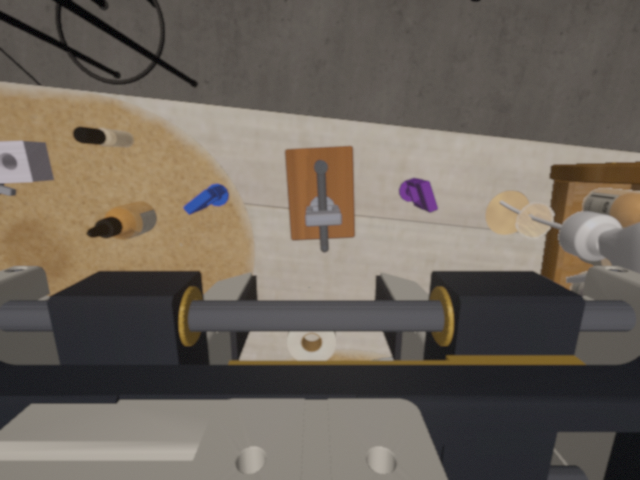

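```bash
python3 - <<'E'
from h import *
m=camera_model('wrist')
im=cv2.imread('pics/w1.png')
hs=cv2.cvtColor(im,cv2.COLOR_BGR2HSV)
mask=((hs[:,:,1]<70)).astype(np.uint8)
for v in range(156,256,4):
    u=np.where(mask[v,292:350])[0]+292
    print(v,(u.min(),u.max(),im[v,u.min():u.max()+1].mean().round()) if len(u) else None, onz(m,(u.min()+u.max())/2,v,.145).round(4) if len(u) else '')
cv2.imwrite('pics/c2.png',cv2.resize(im[145:260,275:365],(540,690)[:2] if 0 else (468,598),interpolation=3))
E
```

```text
156 None 
160 (np.int64(319), np.int64(320), np.float64(87.0)) [ 0.5201 -0.2169  0.145 ]
164 (np.int64(315), np.int64(326), np.float64(87.0)) [ 0.5172 -0.2179  0.145 ]
168 (np.int64(315), np.int64(326), np.float64(87.0)) [ 0.5142 -0.2183  0.145 ]
172 (np.int64(317), np.int64(324), np.float64(85.0)) [ 0.5112 -0.2186  0.145 ]
176 (np.int64(317), np.int64(324), np.float64(81.0)) [ 0.5082 -0.2189  0.145 ]
180 (np.int64(318), np.int64(324), np.float64(82.0)) [ 0.5052 -0.2196  0.145 ]
184 (np.int64(318), np.int64(325), np.float64(81.0)) [ 0.5021 -0.2203  0.145 ]
188 (np.int64(318), np.int64(325), np.float64(82.0)) [ 0.499  -0.2207  0.145 ]
192 (np.int64(318), np.int64(325), np.float64(82.0)) [ 0.4959 -0.221   0.145 ]
196 (np.int64(318), np.int64(326), np.float64(83.0)) [ 0.4928 -0.2217  0.145 ]
200 (np.int64(312), np.int64(332), np.float64(112.0)) [ 0.4897 -0.2221  0.145 ]
204 (np.int64(310), np.int64(334), np.float64(118.0)) [ 0.4865 -0.2224  0.145 ]
208 (np.int64(307), np.int64(338), np.float64(114.0)) [ 0.4834 -0.2231  0.145 ]
212 (np.int64(306), np.int64(339), np.float64(115.0)) [ 0.4802 -0.2235  0.145 ]
216 (np.int64(305), np.int64(341), np.float64(142.0)) [ 0.477  -0.2242  0.145 ]
220 (np.int64(305), np.int64(341), np.float64(141.0)) [ 0.4738 -0.2246  0.145 ]
224 (np.int64(306), np.int64(339), np.float64(125.0)) [ 0.4705 -0.2245  0.145 ]
228 (np.int64(320), np.int64(326), np.float64(84.0)) [ 0.4672 -0.2253  0.145 ]
232 (np.int64(320), np.int64(327), np.float64(84.0)) [ 0.464 -0.226  0.145]
236 (np.int64(320), np.int64(327), np.float64(84.0)) [ 0.4606 -0.2264  0.145 ]
240 (np.int64(292), np.int64(349), np.float64(141.0)) [ 0.457  -0.2243  0.145 ]
244 (np.int64(292), np.int64(349), np.float64(151.0)) [ 0.4537 -0.2247  0.145 ]
248 (np.int64(292), np.int64(349), np.float64(153.0)) [ 0.4503 -0.225   0.145 ]
252 (np.int64(292), np.int64(349), np.float64(159.0)) [ 0.4469 -0.2254  0.145 ]
```

View pics/c2.png

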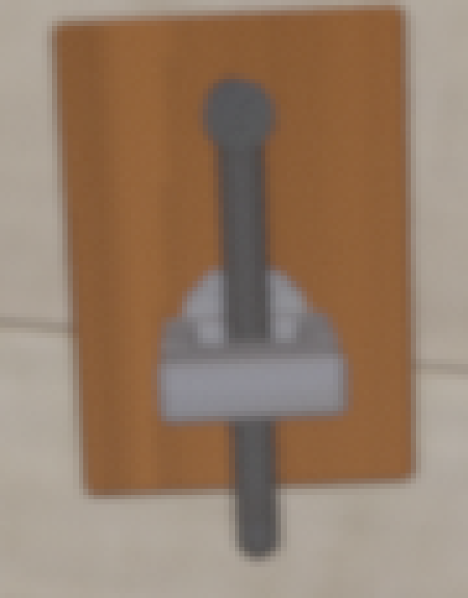

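```bash
python3 - <<'E'
from h import *
m=camera_model('wrist')
a=onz(m,320.8,167.1,.126);b=onz(m,324.6,248.8,.124);d=a-b
print(a.round(4),b.round(4),np.hypot(*d[:2]),np.arctan2(d[1],d[0]))
for z in(.138,.142,.146):
    p=onz(m,323.5,219.2,z);l=onz(m,305.3,220,z);r=onz(m,341.5,219,z);print(p.round(4),np.linalg.norm(l-r),np.arctan2(*(l-r)[:2]), np.linalg.norm(p-b))
o=observe();print(o['tool_pos'],o['tool_rot'])
E
```

```text
[ 0.5145 -0.2187  0.126 ] [ 0.4443 -0.2296  0.124 ] 0.07103212792855626 0.1538759064513857
[ 0.4732 -0.2252  0.138 ] 0.02995736218925801 -0.13007240966382677 0.03244814770042233
[ 0.4739 -0.225   0.142 ] 0.029514851118363803 -0.1300724096638252 0.03498620971694443
[ 0.4746 -0.2249  0.146 ] 0.029072340047469603 -0.13007240966382544 0.03779224763623714
[ 0.45514648 -0.22096954  0.25030367] [-3.14139318e+00  1.11156677e-03  1.02048177e-01]
```

step_arm(commands=[[0.65, 1.85, -0.3, -1, 0, 0, 0.05], [0.65, 1.85, -0.3, -4, 0, 0, 0.05], [0.65, 1.85, -0.3, -7, 0, 0, 0.05], [0.65, 1.85, -0.3, -8, 0, 0, 0.05], [0.65, 1.85, -0.3, -8, 0, 0, 0.05]])

```text
time: 1.62
tool_pos: [0.4713, -0.2249, 0.1683]
tool_rot: [-3.138, 0.005, 0.148]
contact_force: [-0.3, -0.1, 0.1]
opening: 0.0598
grip_force: 0.0
```

```bash
python3 - <<'E'
from h import *
o=observe();im,m=snap('wrist','w2.png');print(o['tool_pos'],o['tool_rot'])
im=im[:,:,::-1]
p=proj(m,[.4737,-.225,.141]);print(p, proj(m,[.4443,-.2296,.124]),proj(m,[.5145,-.2187,.126]))
u,v=p.astype(int)
cv2.imwrite('pics/c3.png',cv2.resize(im[100:400,160:480],(640,600)))
E
```

```text
[ 0.47126998 -0.22485029  0.16830309] [-3.13771991  0.00473815  0.1476128 ]
[317.4177445  270.09613209] [317.67675997 304.14888986] [317.09987616 196.980826  ]
```

View pics/c3.png

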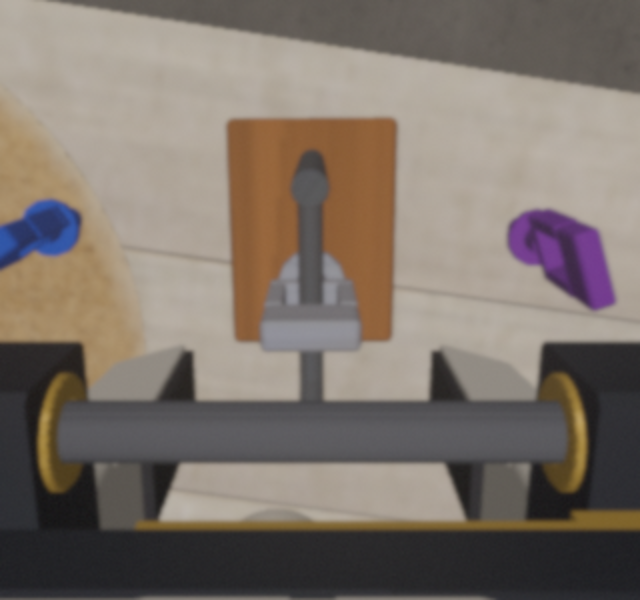

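step_arm(commands=[[0.65, 0.15, 0, -2.5, 0, 0, 0], [0.65, 0.15, 0, -4.5, 0, 0, 0], [0.65, 0.15, 0, -5.6, 0, 0, 0], [0.65, 0.15, 0, -5.6, 0, 0, 0], [0.4, 0.15, 0, -5.6, 0, 0, 0]])

```text
time: 2.08
tool_pos: [0.4756, -0.2255, 0.1162]
tool_rot: [3.14, -0.001, 0.149]
contact_force: [0.6, -0.4, 0.6]
opening: 0.0564
grip_force: 0.0
```

step_arm(commands=[[0, 0, 0, 0, 0, 0, 0], [0, 0, 0, 0, 0, 0, 0], [0, 0, 0, 0, 0, 0, 0], [0, 0, 0, 0, 0, 0, 0], [0, 0, 0, 0, 0, 0, 0]], grip_force=25)

```text
time: 2.5
tool_pos: [0.4754, -0.2248, 0.1154]
tool_rot: [3.141, -0.001, 0.15]
contact_force: [-1.1, -0.4, 2.9]
opening: 0.0294
grip_force: 25.0
```

step_arm(commands=[[0, 0, 0, 0.5, 0, 0, 0], [0, 0, 0, 1.1, 0, 0, 0], [0, 0, 0, 1.1, 0, 0, 0], [0, -0.8, -0.12, 1.1, 0, 0, 0], [0, -1.6, -0.25, 1.1, 0, 0, 0]])

```text
time: 2.92
tool_pos: [0.4585, -0.227, 0.1256]
tool_rot: [-3.142, 0.0, 0.151]
contact_force: [0.4, 1.0, -1.0]
opening: 0.0298
grip_force: 25.0
```

step_arm(commands=[[0, -1, -0.15, 0, 0, 0, 0], [0, -2, -0.3, 0, 0, 0, 0], [0, -3, -0.46, 0, 0, 0, 0], [0, -4, -0.62, 0, 0, 0, 0], [0, -5.4, -0.83, 0, 0, 0, 0]])

```text
time: 3.33
tool_pos: [0.4042, -0.2356, 0.1258]
tool_rot: [3.141, -0.0, 0.15]
contact_force: [-0.2, -0.0, -0.2]
opening: 0.0298
grip_force: 25.0
```

step_arm(commands=[[0, 0, 0, 3, 0, 0, 0], [0, 0, 0, 6.5, 0, 0, 0.1], [0, 0, 1, 10, 0, 0, 0.2], [0, 0, 3, 12.4, 0, 0, 0.3], [0, 0, 6, 12.4, 0, 0, 0.4]])

```text
time: 3.75
tool_pos: [0.4065, -0.1778, 0.2546]
tool_rot: [3.132, -0.004, 0.552]
contact_force: [1.4, 0.1, -1.0]
opening: 0.0304
grip_force: 25.0
```

step_arm(commands=[[0, 1, 3, 0, 0, 0, 0.1], [0, 2, 6, 0, 0, 0, 0.2], [0, 3, 9, 0, 0, 0, 0.3], [0, 4, 12, 0, 0, 0, 0.4], [0, 5, 15, 0, 0, 0, 0.5]])

```text
time: 4.17
tool_pos: [0.4546, -0.0243, 0.2498]
tool_rot: [3.141, -0.0, 1.054]
contact_force: [0.7, -0.1, -0.6]
opening: 0.0298
grip_force: 25.0
```

step_arm(commands=[[0, 1, 3, 0, 0, 0, 0.1], [0, 2, 6, 0, 0, 0, 0.2], [0, 2.8, 9, 0, 0, 0, 0.3], [0, 2.8, 9, 0, 0, 0, 0.4], [0, 2.8, 9, 0, 0, 0, 0.4]])

```text
time: 4.58
tool_pos: [0.4826, 0.0656, 0.2494]
tool_rot: [-3.141, 0.0, 1.456]
contact_force: [-0.7, 0.5, -0.1]
opening: 0.0297
grip_force: 25.0
```

step_arm(commands=[[0, 0, 0, 0, 0, 0, 0], [0, 0, 0, 0, 0, 0, 0]])

```text
time: 4.75
tool_pos: [0.4827, 0.0637, 0.2497]
tool_rot: [-3.142, 0.0, 1.446]
contact_force: [-0.5, 0.0, -1.1]
opening: 0.0299
grip_force: 25.0
```

```bash
python3 - <<'E'
from h import *
o=observe();im,m=snap('wrist','w3.png');print(o['tool_pos'],o['tool_rot'],o['qpos'].round(2),o['opening'])
np.save('w3.npy',m['world_to_cam'])
E
```

```text
[0.48267291 0.06369338 0.24970684] [-3.14150124e+00  2.91123082e-04  1.44586634e+00] [-0.03  0.25  1.58 -0.    1.3   0.1 ] 0.02988873498387407
```

View pics/w3.png

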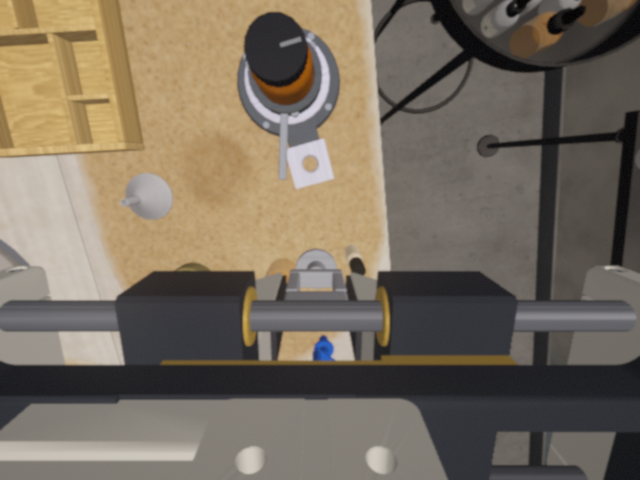

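```bash
python3 - <<'E'
from h import *
m=camera_model('wrist');m['world_to_cam']=np.load('w3.npy')
im=cv2.imread('pics/w3.png');hs=cv2.cvtColor(im,cv2.COLOR_BGR2HSV)
# block: bright low-sat
roi=(slice(135,195),slice(285,340))
b=((hs[...,1]<45)&(hs[...,2]>150)).astype(np.uint8)[roi]
cs,h=cv2.findContours(b,cv2.RETR_CCOMP,cv2.CHAIN_APPROX_NONE)
for c,hh in zip(cs,h[0]):
    if cv2.contourArea(c)>30:
        M=cv2.moments(c);u,v=M['m10']/M['m00']+285,M['m01']/M['m00']+135
        print(cv2.contourArea(c),hh[3],(round(u,1),round(v,1)),onz(m,u,v,.032).round(4),cv2.minAreaRect(c))
g=cv2.cvtColor(im,cv2.COLOR_BGR2GRAY)
d=(g[0:100,235:320]<45).astype(np.uint8)
c=max(cv2.findContours(d,0,1)[0],key=cv2.contourArea);e=cv2.fitEllipse(c);print('cap',e)
print('captop',onz(m,235+e[0][0],e[0][1],.1305).round(4))
o=observe();P=o['tool_pos'];print(P)
for dz in (.029,.019,.009,-.035,-.040,-.068): print(dz,proj(m,P+[0,0,dz]).round(1))
cv2.imwrite('pics/c4.png',np.vstack([cv2.resize(im[230:310,260:375],(575,400)), cv2.resize(im[120:195,270:360],(575,200))[:,:575]]) if 0 else np.hstack([cv2.resize(im[235:305,265:370],(480,320),interpolation=3),cv2.resize(im[130:195,280:345],(320,320),interpolation=3)]))
E
```

```text
1709.5 -1 (308.5, 163.0) [0.4822 0.1261 0.032 ] ((24.0, 26.5), (53.0, 48.0), 90.0)
182.5 0 (309.7, 163.4) [0.4835 0.1256 0.032 ] ((24.750003814697266, 28.250001907348633), (15.55634880065918, 14.849242210388184), 45.0)
cap ((35.15840530395508, 31.516754150390625), (31.598175048828125, 50.37297821044922), 59.6845588684082)
captop [0.4686 0.2247 0.1305]
[0.48277649 0.06357426 0.24976759]
0.029 [316.  319.5]
0.019 [316.  309.3]
0.009 [316.  300.2]
-0.035 [316.  270.6]
-0.04 [316. 268.]
-0.068 [316.1 255.4]
```

View pics/c4.png

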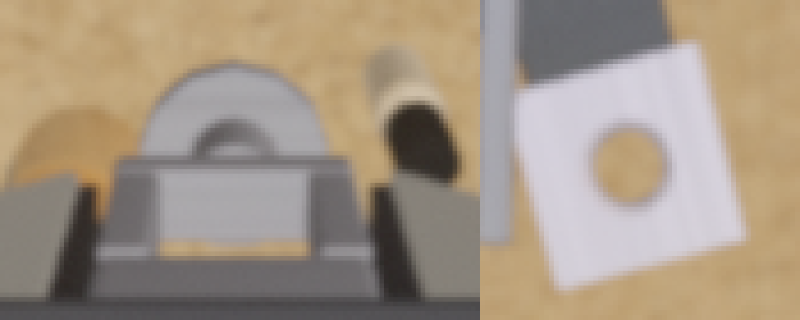

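step_arm(commands=[[0, 0.15, 1, -3, 0, 0, 0], [0, 0.15, 2, -6, 0, 0, 0], [0, 0.15, 2.8, -9, 0, 0, 0], [0, 0.15, 2.8, -12, 0, 0, 0], [0, 0.15, 2.8, -12, 0, 0, 0]])

```text
time: 5.22
tool_pos: [0.481, 0.0918, 0.125]
tool_rot: [-3.132, 0.002, 1.447]
contact_force: [-0.7, 0.2, -1.9]
opening: 0.0295
grip_force: 25.0
```

step_arm(commands=[[0, 0, 0, 0, 0, 0, 0], [0, 0, 0, 0, 0, 0, 0], [0, 0, 0, 0, 0, 0, 0]])

```text
time: 5.47
tool_pos: [0.486, 0.0921, 0.1318]
tool_rot: [3.138, -0.001, 1.448]
contact_force: [0.2, 1.0, -0.2]
opening: 0.0297
grip_force: 25.0
```

```bash
cat > hole.py <<'E'
from h import *
o=observe();im,m=snap('wrist','w4.png');P=o['tool_pos'];print(P,o['tool_rot'],o['contact_force'].round(1))
im=cv2.imread('pics/w4.png');hs=cv2.cvtColor(im,cv2.COLOR_BGR2HSV)
q=proj(m,[.4842,.1253,.032]);print('pred',q)
u0,v0=int(q[0])-50,max(0,int(q[1])-50)
b=((hs[...,1]<45)&(hs[...,2]>140)).astype(np.uint8)[v0:v0+100,u0:u0+100]
cs,h=cv2.findContours(b,cv2.RETR_CCOMP,cv2.CHAIN_APPROX_NONE)
for c,hh in zip(cs,h[0]):
    if hh[3]>=0 and cv2.contourArea(c)>60:
        (u,v),s,a=cv2.fitEllipse(c);u+=u0;v+=v0
        w=onz(m,u,v,.032);print(s,(u,v),w.round(4),(w-P).round(4))
for dz in (-.035,-.040): print(proj(m,P+[0,0,dz]).round(1))
cv2.imwrite('pics/c5.png',cv2.resize(im[100:330,200:440],(600,575)))
E
python3 hole.py
```

```text
[0.48599961 0.09212862 0.13181877] [ 3.13767304e+00 -5.48637193e-04  1.44849040e+00] [ 0.2  1.  -0.2]
pred [307.92009279 203.60477897]
(17.829248428344727, 22.024263381958008) (307.6128234863281, 201.80290603637695) [0.4841 0.1267 0.032 ] [-0.0019  0.0346 -0.0998]
[315.6 270.5]
[315.6 267.9]
```

View pics/c5.png

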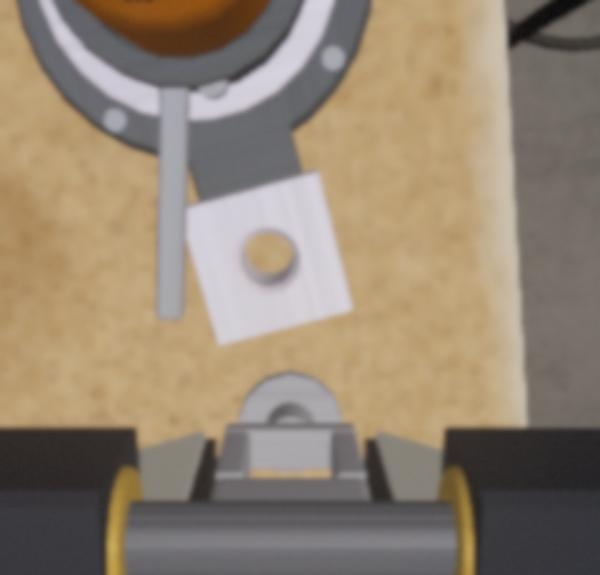

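step_arm(commands=[[0, 0, 0, 0, 0, 0, 0], [0, 0, 0, 0, 0, 0, 0], [0, 0, 0, 0, 0, 0, 0]])

```text
time: 5.77
tool_pos: [0.4848, 0.0926, 0.1304]
tool_rot: [3.14, -0.0, 1.45]
contact_force: [0.5, -1.1, -1.2]
opening: 0.0303
grip_force: 25.0
```

```bash
python3 hole.py; python3 hole.py
```

```text
[0.48483486 0.09258604 0.13036604] [ 3.14038713e+00 -1.80290688e-04  1.44966450e+00] [ 0.5 -1.1 -1.2]
pred [309.82524282 204.15809252]
(17.87823486328125, 21.999717712402344) (309.49605560302734, 202.31719970703125) [0.4841 0.1267 0.032 ] [-0.0007  0.0342 -0.0984]
[315.8 270.4]
[315.8 267.8]
[0.48473938 0.0925975  0.13018091] [ 3.14069830e+00 -1.05523447e-04  1.44973485e+00] [-1.   0.4 -0.4]
pred [310.02170332 204.20308632]
(17.684261322021484, 22.230619430541992) (309.65856552124023, 202.37298202514648) [0.4841 0.1267 0.032 ] [-0.0006  0.0341 -0.0982]
[315.8 270.4]
[315.8 267.9]
```

step_arm(commands=[[0, -0.05, 1.6, 0, 0, 0, 0], [0, -0.05, 3.25, 0, 0, 0, 0], [0, -0.05, 3.25, 0, 0, 0, 0], [0, -0.05, 3.25, -1, 0, 0, 0], [0, -0.05, 3.25, -2, 0, 0, 0]])

```text
time: 6.28
tool_pos: [0.4844, 0.1251, 0.1098]
tool_rot: [3.14, -0.0, 1.451]
contact_force: [-0.3, -0.8, -1.2]
opening: 0.0298
grip_force: 25.0
```

step_arm(commands=[[0, 0, 0, 0, 0, 0, 0], [0, 0, 0, 0, 0, 0, 0], [0, 0, 0, 0, 0, 0, 0], [0, 0, 0, -0.5, 0, 0, 0], [0, 0, 0, -1, 0, 0, 0]])

```text
time: 6.7
tool_pos: [0.4845, 0.125, 0.0999]
tool_rot: [3.14, -0.0, 1.45]
contact_force: [-1.0, -0.5, -1.1]
opening: 0.03
grip_force: 25.0
```

step_arm(commands=[[0, 0, 0, -0.3, 0, 0, 0], [0, 0, 0, -0.6, 0, 0, 0], [0, 0, 0, -0.6, 0, 0, 0], [0, 0, 0, -0.6, 0, 0, 0]])

```text
time: 7.03
tool_pos: [0.484, 0.1251, 0.0935]
tool_rot: [-3.141, 0.0, 1.45]
contact_force: [0.1, -0.3, -1.1]
opening: 0.0296
grip_force: 25.0
```

step_arm(commands=[[0, 0, 0, -0.4, 0, 0, 0], [0, 0, 0, -0.8, 0, 0, 0], [0, 0, 0, -1.2, 0, 0, 0], [0, 0, 0, -1.6, 0, 0, 0], [0, 0, 0, -1.9, 0, 0, 0]])

```text
time: 7.45
tool_pos: [0.484, 0.1251, 0.0744]
tool_rot: [-3.141, 0.0, 1.45]
contact_force: [-4.9, -1.1, 34.6]
opening: 0.0299
grip_force: 25.0
```

step_arm(commands=[[0, 0, 0, -0.1, 0, 0, 0], [0, 0, 0, -0.2, 0, 0, 0], [0, 0, 0, -0.2, 0, 0, 0]])

```text
time: 7.7
tool_pos: [0.4841, 0.1251, 0.0744]
tool_rot: [3.141, -0.0, 1.45]
contact_force: [-6.2, -0.9, 17.5]
opening: 0.0299
grip_force: 25.0
```

step_arm(commands=[[0.6, 0, 0, 0, 0, 0, 0], [0.6, 0, 0, 0, 0, 0, 0], [0.6, 0, 0, 0, 0, 0, 0], [0.6, 0, 0, 0, 0, 0, 0]])

```text
time: 8.03
tool_pos: [0.484, 0.1251, 0.0725]
tool_rot: [-3.141, 0.0, 1.45]
contact_force: [-0.3, -0.4, -0.2]
opening: 0.0511
grip_force: 0.0
```

step_arm(commands=[[0.6, 0, 0, 2, 0, 0, 0], [0.6, 0, 0, 5, 0, 0, 0], [0.6, 0, 0, 8, 0, 0, 0], [0.6, 0, 0, 11, 0, 0, 0], [0.6, 0, -3, 13, 0, 0, 0]])

```text
time: 8.45
tool_pos: [0.4848, 0.098, 0.2053]
tool_rot: [3.138, -0.002, 1.454]
contact_force: [0.6, -2.1, 0.1]
opening: 0.0549
grip_force: 0.0
```

step_arm(commands=[[0.75, 0, 2, 3, 0, 0, -0.1], [0.75, 0, 4, 4, 0, 0, -0.2], [0.75, -1, 6, 5, 0, 0, -0.3], [0.75, -1, 6, 5, 0, 0, -0.4], [0.75, -1, 6, 5, 0, 0, -0.5]])

```text
time: 8.87
tool_pos: [0.474, 0.156, 0.2532]
tool_rot: [3.141, -0.001, 0.946]
contact_force: [0.3, 0.5, 0.1]
opening: 0.0689
grip_force: 0.0
```

step_arm(commands=[[0.75, 0, 0, 0, 0, 0, -0.12], [0.75, 0, 0, 0, 0, 0, -0.24], [0.75, 0, 0, 0, 0, 0, -0.36], [0.75, 0, 0, 0, 0, 0, -0.48], [0.75, 0, 0, 0, 0, 0, -0.6]])

```text
time: 9.28
tool_pos: [0.474, 0.1551, 0.2523]
tool_rot: [-3.142, 0.001, 0.344]
contact_force: [0.2, -0.3, 0.0]
opening: 0.0692
grip_force: 0.0
```

step_arm(commands=[[0.75, 0, 0, 0, 0, 0, -0.12], [0.75, 0, 0, 0, 0, 0, -0.24], [0.75, 0, 0, 0, 0, 0, -0.36], [0.75, 0, 0, 0, 0, 0, -0.36], [0.75, 0, 0, 0, 0, 0, -0.36]])

```text
time: 9.7
tool_pos: [0.474, 0.1551, 0.2524]
tool_rot: [3.141, 0.001, -0.007]
contact_force: [0.8, 0.1, 0.3]
opening: 0.0688
grip_force: 0.0
```

```bash
python3 - <<'E'
from h import *
o=observe();im,m=snap('wrist','w5.png');print(o['time'],o['tool_pos'],o['tool_rot'],o['qpos'].round(2),o['opening'])
np.save('w5.npy',m['world_to_cam'])
print(proj(m,[.4842,.1255,.101]),proj(m,[.47,.215,.1305]))
E
```

```text
9.7 [0.47402954 0.15508884 0.25244229] [ 3.14138778e+00  5.65361759e-04 -6.58516543e-03] [ 0.16  0.27  1.55 -0.    1.32  1.74] 0.06884247696671987
[347.26725917 219.31621242] [247.43151001 242.0994041 ]
```

View pics/w5.png

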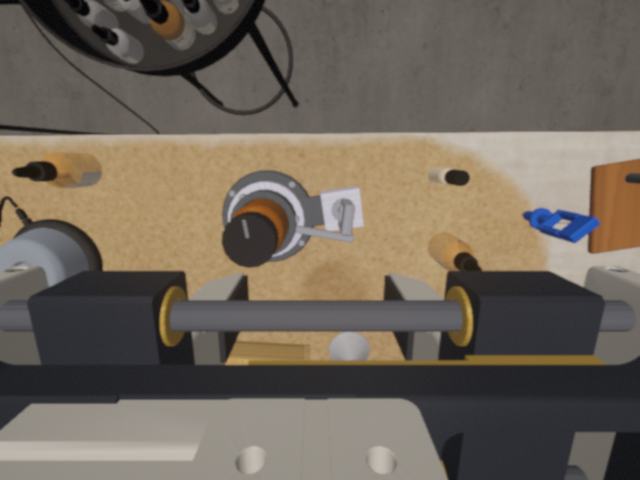

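step_arm(commands=[[0.75, 0, 1.5, 0, 0, 0, 0], [0.75, 0, 3, 0, 0, 0, 0], [0.75, 0, 5.5, 0, 0, 0, 0], [0.75, 0, 5.5, 0, 0, 0, 0], [0.75, 0, 5.5, 0, 0, 0, 0]])

```text
time: 10.17
tool_pos: [0.4739, 0.2108, 0.2525]
tool_rot: [3.141, 0.0, -0.006]
contact_force: [-0.2, -0.6, 0.4]
opening: 0.0689
grip_force: 0.0
```

step_arm(commands=[[0.75, 0, 0, 0, 0, 0, 0], [0.75, 0, 0, 0, 0, 0, 0], [0.75, 0, 0, 0, 0, 0, 0]])

```text
time: 10.42
tool_pos: [0.4741, 0.2094, 0.2528]
tool_rot: [3.141, 0.0, -0.01]
contact_force: [0.1, -0.9, 1.0]
opening: 0.0687
grip_force: 0.0
```

```bash
cat > cap.py <<'E'
from h import *
o=observe();im,m=snap('wrist','w6.png');P=o['tool_pos'];print(P,o['tool_rot'].round(4))
g=cv2.cvtColor(im,cv2.COLOR_RGB2GRAY);hs=cv2.cvtColor(im,cv2.COLOR_RGB2HSV)
q=proj(m,[.465,.214,.1305]);u0,v0=int(q[0])-60,int(q[1])-60;print('pred',q)
d=(g<55).astype(np.uint8); d[268:]=0
d=d[v0:v0+110,u0:u0+120]
c=max(cv2.findContours(d,0,1)[0],key=cv2.contourArea);x,y,w,h=cv2.boundingRect(c);print(cv2.contourArea(c),(x+u0,y+v0,w,h))
for v in range(y,y+h,4):
    r=np.where(d[v]>0)[0]; print(v+v0,r.min()+u0,r.max()+u0,end='; ')
# row-wise: circle fit to lower half points of contour
p=c[:,0,:].astype(float); p=p[p[:,1]>y+h*0.55]; A=np.c_[2*p,np.ones(len(p))];s=np.linalg.lstsq(A,(p**2).sum(1),rcond=None)[0]
cu,cv_=s[:2]; r=np.sqrt(s[2]+cu**2+cv_**2); print('\ncirc',cu+u0,cv_+v0,r)
print('xy',onz(m,cu+u0,cv_+v0,.1305).round(4))
b=onz(m,x+w/2+u0-.5,y+h+v0-.5,.1305);print('near edge',b.round(4),'x centre',b[0]+.024)
E
python3 cap.py
```

```text
[0.47412853 0.20942693 0.25275945] [ 3.1413  0.     -0.0104]
pred [310.9669795 247.3609435]
2056.5 (286, 212, 51, 53)
212 311 314; 216 297 324; 220 293 328; 224 290 332; 228 287 334; 232 286 336; 236 286 336; 240 286 336; 244 286 335; 248 287 335; 252 289 333; 256 292 329; 260 297 325; 264 307 316; 
circ 310.793213654959 238.84723092396248 25.20564153090652
xy [0.4727 0.214  0.1305]
near edge [0.4492 0.2142 0.1305] x centre 0.4732395919361673
```

step_arm(commands=[[0.75, -0.1, 0.45, -3, 0, 0, 0], [0.75, -0.1, 0.45, -6, 0, 0, 0], [0.75, -0.1, 0.45, -9, 0, 0, 0], [0.75, -0.1, 0.45, -10.5, 0, 0, 0], [0.75, -0.1, 0.45, -10.5, 0, 0, 0]])

```text
time: 10.88
tool_pos: [0.471, 0.2135, 0.1444]
tool_rot: [3.139, 0.007, -0.011]
contact_force: [0.5, -0.1, 0.7]
opening: 0.0691
grip_force: 0.0
```

step_arm(commands=[[0.75, 0, 0, -1, 0, 0, 0], [0.75, 0, 0, -2.2, 0, 0, 0], [0.75, 0, 0, -3.3, 0, 0, 0], [0.75, 0, 0, -4.3, 0, 0, 0], [0.75, 0, 0, -4.3, 0, 0, 0]])

```text
time: 11.3
tool_pos: [0.4727, 0.2143, 0.1038]
tool_rot: [3.141, 0.001, -0.01]
contact_force: [0.2, -0.1, -0.5]
opening: 0.0688
grip_force: 0.0
```

step_arm(commands=[[0.6, 0, 0, 0, 0, 0, 0], [0.5, 0, 0, 0, 0, 0, 0], [0.3, 0, 0, 0, 0, 0, 0], [0, 0, 0, 0, 0, 0, 0], [0, 0, 0, 0, 0, 0, 0]], grip_force=35)

```text
time: 11.72
tool_pos: [0.4736, 0.2144, 0.1055]
tool_rot: [3.141, -0.002, -0.01]
contact_force: [-0.8, -1.8, 3.4]
opening: 0.0468
grip_force: 35.0
```

step_arm(commands=[[0, 0, 0, 0, 0, 0, 0.05], [0, 0, 0, 0, 0, 0, 0.1], [0, 0, 0, 0, 0, 0, 0.15]])

```text
time: 11.97
tool_pos: [0.4735, 0.2148, 0.1054]
tool_rot: [-3.141, -0.001, 0.142]
contact_force: [-0.8, 0.6, 4.0]
opening: 0.0474
grip_force: 35.0
```

```bash
cat > st.py <<'E'
from cell import *
o=observe();print(o['tool_pos'].round(4),o['tool_rot'].round(3),o['contact_force'].round(1),o['torque'].round(3),round(o['joint_efforts'][5],3),o['opening'])
E
python3 st.py
```

```text
[0.4735 0.2148 0.1054] [-3.141e+00 -1.000e-03  1.420e-01] [-0.8  0.6  4. ] [-0.045  0.064  0.02 ] 0.783 0.04735275430441673
```

step_arm(commands=[[0, 0, 0, 0, 0, 0, 0.04], [0, 0, 0, 0, 0, 0, 0.08]])

```text
time: 12.13
tool_pos: [0.4735, 0.2149, 0.1055]
tool_rot: [-3.141, -0.002, 0.222]
contact_force: [-0.1, 0.0, 3.1]
opening: 0.0467
grip_force: 35.0
```

```bash
python3 st.py
```

```text
[0.4735 0.2149 0.1055] [-3.141e+00 -2.000e-03  2.220e-01] [-0.1  0.   3.1] [-0.044  0.057 -0.008] 0.593 0.04669172508884013
```

step_arm(commands=[[0, 0, 0, 0, 0, 0, 0.04], [0, 0, 0, 0, 0, 0, 0.08]])

```text
time: 12.3
tool_pos: [0.4735, 0.2149, 0.1055]
tool_rot: [-3.141, -0.002, 0.302]
contact_force: [-0.3, 0.3, 3.1]
opening: 0.0476
grip_force: 35.0
```

```bash
python3 st.py
```

```text
[0.4735 0.2149 0.1055] [-3.141e+00 -2.000e-03  3.020e-01] [-0.3  0.3  3.1] [ 0.07   0.065 -0.144] 0.559 0.04763027390582017
```

step_arm(commands=[[0, 0, 0, 0, 0, 0, 0.04], [0, 0, 0, 0, 0, 0, 0.08]])

```text
time: 12.47
tool_pos: [0.4735, 0.2151, 0.1055]
tool_rot: [-3.141, -0.002, 0.381]
contact_force: [-1.2, 1.9, 3.1]
opening: 0.0476
grip_force: 35.0
```

```bash
python3 st.py
```

```text
[0.4735 0.2151 0.1055] [-3.141e+00 -2.000e-03  3.810e-01] [-1.2  1.9  3.1] [ 0.235  0.038 -0.215] 0.372 0.04764159969535608
```

step_arm(commands=[[0, 0, 0, 0, 0, 0, 0.08], [0, 0, 0, 0, 0, 0, 0.16], [0, 0, 0, 0, 0, 0, 0.24], [0, 0, 0, 0, 0, 0, 0.32], [0, 0, 0, 0, 0, 0, 0.4]])

```text
time: 12.88
tool_pos: [0.4729, 0.216, 0.1055]
tool_rot: [-3.14, -0.002, 0.783]
contact_force: [-3.1, 5.8, 3.9]
opening: 0.0475
grip_force: 35.0
```

```bash
python3 st.py
```

```text
[0.4729 0.216  0.1055] [-3.14e+00 -2.00e-03  7.83e-01] [-3.1  5.8  3.9] [ 0.934  0.417 -0.279] 0.987 0.04750860570266112
```

step_arm(commands=[[0, 0, 0, 0, 0, 0, 0.08], [0, 0, 0, 0, 0, 0, 0.16], [0, 0, 0, 0, 0, 0, 0.24], [0, 0, 0, 0, 0, 0, 0.32], [0, 0, 0, 0, 0, 0, 0.4]])

```text
time: 13.3
tool_pos: [0.4719, 0.2167, 0.1054]
tool_rot: [-3.139, -0.003, 1.183]
contact_force: [-6.9, 9.8, 5.8]
opening: 0.0474
grip_force: 35.0
```

```bash
python3 st.py
```

```text
[0.4719 0.2167 0.1054] [-3.139e+00 -3.000e-03  1.183e+00] [-6.9  9.8  5.8] [ 1.401  0.948 -0.284] 0.961 0.04738612087854796
```

step_arm(commands=[[0, -0.1, 0.1, 0, 0, 0, 0.06], [0, -0.15, 0.2, 0, 0, 0, 0.12], [0, -0.2, 0.3, 0, 0, 0, 0.17], [0, -0.2, 0.3, 0, 0, 0, 0.17]])

```text
time: 13.63
tool_pos: [0.4713, 0.2173, 0.1054]
tool_rot: [3.141, 0.0, 1.352]
contact_force: [-0.6, -3.7, 5.9]
opening: 0.0473
grip_force: 35.0
```

```bash
python3 st.py
```

```text
[0.4713 0.2173 0.1054] [3.141 0.    1.352] [-0.6 -3.7  5.9] [-0.591  0.055 -0.252] -0.822 0.047258933361786735
```

step_arm(commands=[[0, 0, -0.08, 0, 0, 0, -0.03], [0, 0, -0.08, 0, 0, 0, -0.03], [0, 0, -0.08, 0.2, 0, 0, -0.03], [0, 0, -0.08, 0.4, 0, 0, -0.03]])

```text
time: 13.97
tool_pos: [0.4712, 0.2169, 0.1087]
tool_rot: [3.141, -0.0, 1.32]
contact_force: [1.4, -0.1, -1.1]
opening: 0.0472
grip_force: 35.0
```

```bash
python3 st.py
```

```text
[0.4712 0.2169 0.1087] [ 3.141 -0.     1.32 ] [ 1.4 -0.1 -1.1] [ 0.011 -0.288 -0.04 ] 0.006 0.04715201773900201
```

step_arm(commands=[[0, 0, 0, 0.2, 0, 0, 0], [0, 0, 0, 0.4, 0, 0, 0], [0, 0, 0, 0.6, 0, 0, 0]])

```text
time: 14.22
tool_pos: [0.4711, 0.2169, 0.1148]
tool_rot: [-3.142, -0.0, 1.32]
contact_force: [1.6, 1.2, -1.3]
opening: 0.0473
grip_force: 35.0
```

```bash
python3 st.py
```

```text
[0.4711 0.2169 0.1148] [-3.142 -0.     1.32 ] [ 1.6  1.2 -1.3] [ 0.041 -0.174  0.021] 0.002 0.04726919819402591
```

step_arm(commands=[[0, 0, 0, 0.5, 0, 0, 0], [0, 0, 0, 1.1, 0, 0, 0], [0, 0, 0, 1.7, 0, 0, 0], [0, 0, 0, 2.2, 0, 0, 0], [0, 0, 0, 2.2, 0, 0, 0]])

```text
time: 14.63
tool_pos: [0.4717, 0.217, 0.1382]
tool_rot: [3.139, -0.001, 1.32]
contact_force: [-0.5, -0.2, -1.4]
opening: 0.0474
grip_force: 35.0
```

step_arm(commands=[[0, 0, 0, 0, 0, 0, 0], [0, 0, 0, 0, 0, 0, 0], [0, 0, 0, 0, 0, 0, 0], [0, 0, 0, 0, 0, 0, 0]])

```text
time: 14.97
tool_pos: [0.4709, 0.2168, 0.1364]
tool_rot: [-3.141, 0.0, 1.32]
contact_force: [-1.8, 0.0, -0.7]
opening: 0.0474
grip_force: 35.0
```

```bash
python3 st.py; python3 - <<'E'
from h import *
im,m=snap('top','top1.png'); b=cv2.imread('pics/top0.png'); a=cv2.imread('pics/top1.png')
d=cv2.absdiff(a,b).max(2)
for n,(u,v) in dict(vial=(314,217),bottle=(322,258)).items():
    print(n,d[v-14:v+14,u-14:u+14].max())
s=camera_model('scene'); im,_=snap('scene','scene1.png')
# pin still in hole, via top view: bright low-sat patch where the block is; and wrist view
im,w=snap('wrist','w7.png');g=cv2.cvtColor(im,cv2.COLOR_RGB2HSV)
q=proj(w,[.4842,.1255,.101]);print('pin tab pred in wrist',q, proj(m,[.4842,.1255,.101]))
# amber/black in wrist: dark blob = held cap
print(observe()['time'])
E
```

```text
[0.4709 0.2168 0.1364] [-3.141  0.     1.32 ] [-1.8  0.  -0.7] [-0.032 -0.033 -0.033] 0.0 0.047427396851802785
vial 2
bottle 3
pin tab pred in wrist [368.17271359 388.96968317] [260.29934941 232.96725985]
15.1167
```

```bash
python3 -c "
from cell import *
print(hand_in())"
```

```text
the job is handed in; nothing more can be done
None
```

I handed the job in at about 15 s with the pin home in its hole, the cap unscrewed and held about 31 mm above where it sat, and the bottle and vial unmoved in the top view. I did not look at the pin again after turning, but it braced the turntable against the full unscrewing torque.

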